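# Potter's wheel to half speed

### The arm

A 6-joint arm with a two-finger parallel gripper is mounted at the origin on the work surface. World frame = base frame: x ahead of the robot, y to its left, z up, the work surface at z = 0. Lengths are in m, angles in rad, forces in N, time in s.
With the tool pointing down it reaches from about 0.225 to 0.875 m from the base axis. Payload 3.4 kg.
Tool frame: the origin (TCP) lies between the finger pads; the fingertips stand 25 mm ahead of it and the grasp point (between the pads) lies 6 mm ahead of it (manip.tips_ahead is the distance from the TCP to the fingertips, in m); z points along the fingers, x is the direction in which the jaws open and shut, and the axes are right-handed (so a half turn about z gives the same grasp; the last joint's range is limited). The gripper opens to 85 mm and grips with 20 to 120 N. Pads are 22 mm wide; open, the fingers measure 114 mm over their backs; the gripper's body (76 mm by 85 mm) begins 54 mm behind the grasp point. The pads swing forward as they close: fully open they stand 13 mm farther back than shut.
Start: joints at [1.088, 0.276, 1.505, -0, 1.361, -0.121], TCP at [0.204, 0.538, 0.256] pointing down, gripper open.
Joint ranges: [-2.89, 2.89], [-0.75, 2.08], [0.22, 2.7], [-1.18, 4.32], [0.11, 2.71], [-2.7, 2.7]. Speed limits (rad/s): [2.57, 2.57, 3.14, 3.14, 3.14, 3.14].

### API

Orientations are given as a unit quaternion [w, x, y, z].
In Python, from rig import manip gives the robot as it stands. The module is installed in compiled form; this text tells all that it offers.
- The arm moves only by the tool send_rows, never from a script. Its argument "plan" is a list of rows, each an object with "linear": the shift along the tool's x, y, z in m, a list of three; "delta_rot": the turn, a rotation vector about the tool's x, y, z in degrees, a list of three; "fingers": the finger opening in m, from 0 to 0.0854. A call has 1 to 12 rows; each row shifts and turns the pose as measured when the row begins, along the tool's axes as they then stand; what a row does not reach is not made up. A row lasts 1/12 s, in which the tool goes at most 41.7 mm and 7.16 degrees, less where a joint would pass 70% of its speed; a pose out of reach is approached as far as the arm can. A call with a gripper value outside its range is refused whole. The fingers move at their own pace and stop on an object; "force" is the grip in N (left out, the last holds). Time passes only in rows, so rows that do not move let the fingers close. It gives the time, the measured TCP pose, the force and the opening at its end, in the units of the state.
- manip.get_state(): the state, without advancing time (a new reading comes with each control period).
- manip.get_image(name): name is "scene" or "side" or "wrist"; returns the picture (400x640x3 uint8, red, green, blue); there is no depth.
- manip.camera_info(name): a dict with "K" (3x3 intrinsics, pixels), "rvec" (rotation vector, rad) and "tvec" (3), from world to camera coordinates, as OpenCV has them. Camera axes: x right, y down, z forward; pixel columns grow to the right and rows downward; lengths in m; the calibration is good to about 2 mm. A picture is of the moment at which its call begins: read the wrist's pose just before it. camera_info takes no time and is no camera call; for the wrist camera it gives the pose at the moment of the call.
- manip.sign_off(): hands the job in, once; it reports no verdict.
Trained networks look in the newest picture that a camera, given by its name, has taken for a name from the list of things; names that differ only in an ending like _2 or _b are one class to them, and where a whole thing is asked for, a point or a joint stands for the part that bears it (a point fixed in the world has none). Each returns a list of dicts, best first, with "p" (0 to 1); they miss things now and then, are a little off and sometimes report something else, mostly with a low value. They report only what shows in the picture. A call takes as long as a camera call. They do not tell look-alikes from the thing itself.
- manip.find_in(thing, camera): "extent" ([left, top, right, bottom] in pixels, round what is visible of it).
- manip.masks_of(thing, camera): "pixels" (400x640 bool, what is visible of it) and "extent" ([left, top, right, bottom] in pixels, round what is visible of it).
The state is a dict: "clock": time; "qpos": joint angles; "qd": joint speeds; "effort": joint torques, N m; "position": TCP position; "ee_rot": TCP orientation; "contact_force": force on the tool from outside, world axes, zero at the start; "moment": the same for the moment, N m; "width": finger opening in m.
Only numpy, scipy, OpenCV 4.12 (cv2) and the standard library are available. Lean on these libraries where they do the work, as an engineer would, in place of code of your own. Each camera call takes 0.05 s, during which the arm holds its last target. There are 200 camera calls.

### The job

Set the potter's wheel to half speed: on the control box with the long, ball-topped lever, move that lever from where it leans until it stands straight up, in the middle of its swing, and let go of it. Leave the short lever with the crossbar handle on the other box as it is.

Things in the scene. Friction and masses are not known exactly. Their poses are not given: they have to be found in the camera images.
- speed_base: Fixed grey box of the speed lever, 150 (x) x 90 (y) x 60 mm high; black slot along the top, thin aluminium quadrant plate with ticks 24 mm to the +y side of the slot, up to 107 mm above the table. Origin: centre of underside, on the table; z up, x along the slot; turned up to 30 degrees. Hinge line: along the box's y, 50 mm above the origin. The direction lever's box looks the same.
- speed_lever (a joint): Angle of the long speed lever, rad: 0 = leaning 0.8 rad (46 degrees) to the box's -x end (stopped), 0.8 = straight up (half speed), 1.6 = leaning 0.8 rad to the +x end (full speed). Starts between 0.02 and 0.45. Friction hinge: about 1.7 N at the knob moves it, and it stays where it is left.
- speed_tip (a point): Centre of the black ball knob, 32 mm in diameter, on top of the speed lever (a steel rod 10 mm thick). It is 120 mm from the hinge line, so 170 mm above the table when the lever is straight up. The ball can turn between fingers that pinch it.
- direction_tip (a point): Centre of the crossbar (black, 16 mm thick, 56 mm long, along that box's y) on the short direction lever of the other box: 70 mm from its hinge line, so at most 120 mm above the table. It may lean to either end. To be left alone.
Things that resemble listed ones, but are neither listed nor needed, are in the scene too. What is shaped like the speed_base but red is not meant.

How it is judged:
At the end, for the whole second after the job is handed in: The long ball-topped speed lever stands straight up (joint 0.8 rad) to within 0.18 rad (10 degrees), at rest and let go; the short lever's crossbar is within 15 mm of where it was (value of joint speed_lever between 0.62 and 0.98 rad and velocity of joint speed_lever between -0.05 and 0.05 rad/s and distance of direction_tip from where it was at the start of the episode below 0.015 m); the robot touches nothing.
It fails at once if the short direction lever's crossbar is moved by 15 mm or more (distance of direction_tip from where it was at the start of the episode above 0.015 m).
It also fails if it takes over 32 s, if anything falls off the work surface, if the arm or the gripper's body presses on something with over 40 N, if the wrist force passes 120 N, or if a joint passes its speed limit or range.

## Working session

There is one attempt and no reset: what is moved stays moved. The work goes in short steps, Python scripts to look and compute and a tool call to move; the robot and the scene stay as the last step left them, time stands still between calls to the robot, and variables do not carry over. Pictures are saved under pics/ and viewed, about 8 in all and at most 12, crops included, and the job is handed in when it is done.

Besides the shell and the picture viewer there is one more tool, called after "Call:" as name(argument=value, ...), one argument or row to a line, values as JSON. send_rows: Moves the arm, as the interface text tells. Its arguments: {"type":"object","properties":{"plan":{"type":"array","items":{"type":"object","properties":{"linear":{"type":"array","items":{"type":"number"}},"delta_rot":{"type":"array","items":{"type":"number"}},"fingers":{"type":"number"}}}},"force":{"type":"number"}},"required":["plan"]}

```bash
mkdir -p pics
python3 - <<'E'
from rig import manip
import cv2,numpy as np
ims={}
for n in("scene","side"):
    im=manip.get_image(n);cv2.imwrite(f"pics/{n}1.png",im[:,:,::-1])
    for t in("speed_base","speed_tip","direction_tip","speed_lever"):
        print(n,t,[(np.round(d["extent"]).tolist(),round(d["p"],2)) for d in manip.find_in(t,n)])
s=manip.get_state();print(s["clock"],s["position"],s["ee_rot"])
E
```

```text
scene speed_base [([236.0, 174.0, 299.0, 262.0], 0.85), ([254.0, 93.0, 309.0, 166.0], 0.66)]
scene speed_tip [([271.0, 172.0, 291.0, 213.0], 0.82), ([287.0, 96.0, 304.0, 123.0], 0.41)]
scene direction_tip [([319.0, 289.0, 338.0, 311.0], 0.59), ([270.0, 173.0, 292.0, 217.0], 0.45)]
scene speed_lever [([288.0, 96.0, 304.0, 123.0], 0.69), ([272.0, 173.0, 292.0, 217.0], 0.58)]
side speed_base [([324.0, 196.0, 393.0, 263.0], 0.82), ([271.0, 316.0, 383.0, 400.0], 0.78)]
side speed_tip [([270.0, 343.0, 328.0, 367.0], 0.59), ([334.0, 193.0, 360.0, 217.0], 0.5)]
side direction_tip [([310.0, 142.0, 327.0, 168.0], 0.54)]
side speed_lever [([270.0, 342.0, 330.0, 368.0], 0.88), ([332.0, 191.0, 356.0, 222.0], 0.66)]
0.5 [0.20354913 0.53776527 0.25629584] [5.28323800e-06 8.22791571e-01 5.68343233e-01 1.58038887e-05]
```

View pics/scene1.png

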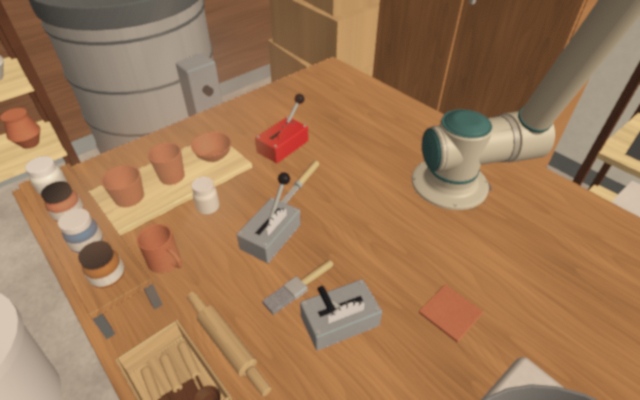

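View pics/side1.png

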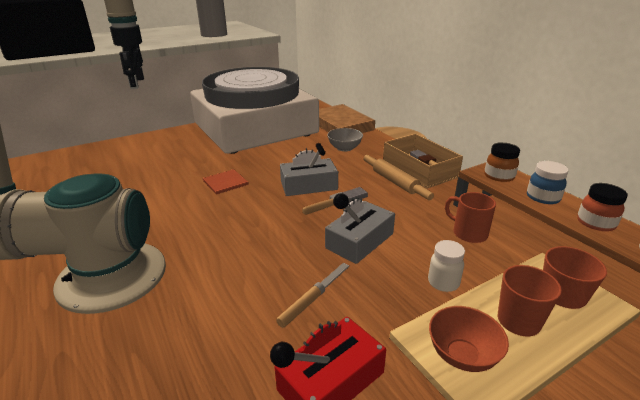

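Candidates: the ball lever on the grey box (scene 285,178; side 341,201), the look-alike ball lever on the red box (scene 299,99; side 283,354), and the crossbar on the other grey box (scene 326,297; side 320,149). I choose the grey box with the ball and will check it in a close crop.

Run:
```python
import cv2,numpy as np
a=cv2.imread("pics/scene1.png")[165:270,225:325];b=cv2.imread("pics/side1.png")[185:275,310:410]
f=lambda i:cv2.resize(i,(400,420) if i is a else (400,360),interpolation=cv2.INTER_CUBIC)
A=cv2.resize(a,None,fx=4,fy=4,interpolation=2);B=cv2.resize(b,None,fx=4,fy=4,interpolation=2)
B=cv2.copyMakeBorder(B,0,A.shape[0]-B.shape[0],0,0,cv2.BORDER_CONSTANT)
cv2.imwrite("pics/crop.png",np.hstack([A,B]))
```

```text
(no output)
```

View pics/crop.png

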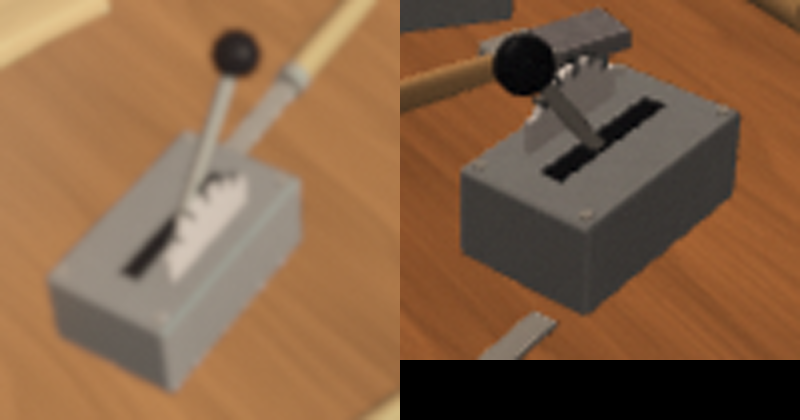

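The crop confirms it: the black ball knob is on a grey box (scene 284,178; side 341,201), leaning to the box's -x end, with the plate on the +y side. Next I fit box pose and lever angle from the corners.

```bash
cat > fit.py <<'E'
from rig import manip
import cv2,numpy as np
from scipy.optimize import least_squares
X,Y,T=.075,.045,.06
obs={"scene":[((X,-Y,T),(237.5,235.5)),((X,Y,T),(266.25,247)),((-X,Y,T),(300,210.5)),((-X,-Y,T),(272.5,198)),
 ((X,Y,0),(268,262)),((-X,Y,0),(300,225)),((X,-Y,0),(239.5,248.7)),(None,(284,178))],
"side":[((X,-Y,T),(395,213.75)),((-X,-Y,T),(356.75,242.5)),((-X,Y,T),(325.5,228)),((X,Y,T),(363.75,200.5)),
 ((-X,-Y,0),(356.75,263.25)),((-X,Y,0),(325.5,247.5)),((X,-Y,0),(394,232.5)),(None,(341,201))]}
ci={n:manip.camera_info(n) for n in obs}
def knob(q,r=.12): return np.array([r*np.sin(q-.8),0,.05+r*np.cos(q-.8)])
def W(p,v): c,s=np.cos(p[2]),np.sin(p[2]); return np.array([p[0]+c*v[0]-s*v[1],p[1]+s*v[0]+c*v[1],v[2]])
def res(p):
    r=[]
    for n,l in obs.items():
        P=np.array([W(p,knob(p[3]) if v is None else v) for v,_ in l])
        k=ci[n]; r.append(cv2.projectPoints(P,np.array(k["rvec"],float),np.array(k["tvec"],float),np.array(k["K"],float),None)[0][:,0]-[u for _,u in l])
    return np.concatenate(r).ravel()
best=min((least_squares(res,[.5,0.,y,.3],loss="soft_l1") for y in np.arange(-3,3.2,.7)),key=lambda s:s.cost)
p=best.x
if __name__=="__main__":
    print("pose",p.round(4),"rms",np.sqrt((res(p)**2).mean())); print(res(p).reshape(-1,2).round(1).tolist())
    for q in (p[3],.8): print("knob",q,W(p,knob(q)).round(4))
    s=manip.get_state(); print(s["position"],s["ee_rot"],s["qpos"])
E
python3 fit.py
```

```text
pose [ 0.5129 -0.1714  0.3277  0.1134] rms 1.153668759124445
[[-2.0, -2.1], [-0.1, 1.3], [0.3, -2.1], [-1.5, -2.1], [0.2, 1.9], [0.9, -0.7], [-0.8, 0.5], [-0.1, -0.2], [0.8, -1.9], [0.7, -0.6], [-1.3, -1.8], [0.1, -1.4], [-0.3, 1.1], [-1.2, 0.4], [-0.3, 0.5], [-0.3, -0.1]]
knob 0.11335911688198058 [ 0.4409 -0.1959  0.1428]
knob 0.8 [ 0.5129 -0.1714  0.17  ]
[0.20354913 0.53776527 0.25629584] [5.28323800e-06 8.22791571e-01 5.68343233e-01 1.58038887e-05] [ 1.08797605e+00  2.75906889e-01  1.50497073e+00 -2.45895277e-05
  1.36069197e+00 -1.21000543e-01]
```

Call:
send_rows(
  plan=[
    {"linear":[-0.03,0.024,0],"delta_rot":[0,0,0],"fingers":0.085},
    {"linear":[-0.03,0.024,0],"delta_rot":[0,0,0],"fingers":0.085},
    {"linear":[-0.03,0.024,0],"delta_rot":[0,0,0],"fingers":0.085},
    {"linear":[-0.03,0.024,0],"delta_rot":[0,0,0],"fingers":0.085},
    {"linear":[-0.03,0.024,0],"delta_rot":[0,0,0],"fingers":0.085},
    {"linear":[-0.03,0.024,0],"delta_rot":[0,0,0],"fingers":0.085},
    {"linear":[-0.03,0.024,0],"delta_rot":[0,0,0],"fingers":0.085},
    {"linear":[-0.03,0.024,0],"delta_rot":[0,0,0],"fingers":0.085},
    {"linear":[-0.03,0.024,0],"delta_rot":[0,0,0],"fingers":0.085},
    {"linear":[-0.03,0.024,0],"delta_rot":[0,0,0],"fingers":0.085},
    {"linear":[-0.03,0.024,0],"delta_rot":[0,0,0],"fingers":0.085},
    {"linear":[-0.03,0.024,0],"delta_rot":[0,0,0],"fingers":0.085},
  ],
)

```text
clock: 1.5
position: [0.3502, 0.0904, 0.2548]
ee_rot: [-0.001, 0.818, 0.575, 0.006]
contact_force: [1.4, 0.1, 0.2]
width: 0.0853
```

Call:
send_rows(
  plan=[
    {"linear":[0,0,0],"delta_rot":[0,0,7],"fingers":0.085},
    {"linear":[0,0,0],"delta_rot":[0,0,7],"fingers":0.085},
    {"linear":[0,0,0],"delta_rot":[0,0,7],"fingers":0.085},
    {"linear":[0,0,0],"delta_rot":[0,0,7],"fingers":0.085},
    {"linear":[0,0,0],"delta_rot":[0,0,7],"fingers":0.085},
    {"linear":[0,0,0],"delta_rot":[0,0,7],"fingers":0.085},
    {"linear":[0,0,0],"delta_rot":[0,0,7],"fingers":0.085},
    {"linear":[0,0,0],"delta_rot":[0,0,7],"fingers":0.085},
    {"linear":[0,0,0],"delta_rot":[0,0,7],"fingers":0.085},
    {"linear":[0,0,0],"delta_rot":[0,0,7],"fingers":0.085},
    {"linear":[0,0,0],"delta_rot":[0,0,7],"fingers":0.085},
    {"linear":[0,0,0],"delta_rot":[0,0,7],"fingers":0.085},
  ],
)

```text
clock: 2.5
position: [0.3539, 0.078, 0.2573]
ee_rot: [-0.003, 0.99, -0.138, 0.008]
contact_force: [0.4, 0.5, -0.5]
width: 0.0849
```

```bash
cat > rel.py <<'E'
from fit import *
from scipy.spatial.transform import Rotation as R
def rel(q,ahead=.006):
    s=manip.get_state(); w=s["ee_rot"]; r=R.from_quat([w[1],w[2],w[3],w[0]]); m=r.as_matrix()
    d=r.inv().apply(W(p,knob(q))-np.array(s["position"])); d[2]-=ahead
    # target tool: z down, x along box -y
    x=-np.array([-np.sin(p[2]),np.cos(p[2]),0]); z=np.array([0,0,-1.]); t=np.c_[x,np.cross(z,x),z]
    print("t",round(s["clock"],2),"pos",np.round(s["position"],4),"F",np.round(s["contact_force"],1),"w",s["width"])
    print("q",round(q,3),"shift tool",d.round(4),"rot deg",np.degrees((r.inv()*R.from_matrix(t)).as_rotvec()).round(1),"qpos",np.round(s["qpos"],2))
if __name__=="__main__":
    rel(p[3]); rel(.8)
E
python3 rel.py
```

```text
t 2.5 pos [0.3539 0.078  0.2573] F [ 0.4  0.5 -0.5] w 0.08494085139949316
q 0.113 shift tool [0.1568 0.2405 0.1092] rot deg [-0.8 -0.6 55.3] qpos [ 0.02 -0.07  1.9   0.    1.29  0.3 ]
t 2.5 pos [0.3539 0.078  0.2573] F [ 0.4  0.5 -0.5] w 0.08494085139949316
q 0.8 shift tool [0.2198 0.197  0.0833] rot deg [-0.8 -0.6 55.3] qpos [ 0.02 -0.07  1.9   0.    1.29  0.3 ]
```

Call:
send_rows(
  plan=[
    {"linear":[0,0,0],"delta_rot":[0,0,7],"fingers":0.085},
    {"linear":[0,0,0],"delta_rot":[0,0,7],"fingers":0.085},
    {"linear":[0,0,0],"delta_rot":[0,0,7],"fingers":0.085},
    {"linear":[0,0,0],"delta_rot":[0,0,7],"fingers":0.085},
    {"linear":[0,0,0],"delta_rot":[0,0,7],"fingers":0.085},
    {"linear":[0,0,0],"delta_rot":[0,0,7],"fingers":0.085},
    {"linear":[0,0,0],"delta_rot":[0,0,7],"fingers":0.085},
    {"linear":[0,0,0],"delta_rot":[0,0,5],"fingers":0.085},
    {"linear":[0,0,0],"delta_rot":[0,0,0],"fingers":0.085},
  ],
)

```text
clock: 3.25
position: [0.3535, 0.0779, 0.2588]
ee_rot: [-0.007, 0.812, -0.584, 0.008]
contact_force: [-0.8, 0.7, 0.3]
width: 0.085
```

```bash
python3 rel.py
```

```text
t 3.25 pos [0.3535 0.0779 0.2588] F [-0.8  0.7  0.3] w 0.08500120947004866
q 0.113 shift tool [0.2869 0.0068 0.1111] rot deg [-1.2 -0.2 -0.2] qpos [ 0.02 -0.07  1.9   0.    1.29  1.27]
t 3.25 pos [0.3535 0.0779 0.2588] F [-0.8  0.7  0.3] w 0.08500120947004866
q 0.8 shift tool [ 0.2867 -0.0698  0.0855] rot deg [-1.2 -0.2 -0.2] qpos [ 0.02 -0.07  1.9   0.    1.29  1.27]
```

Call:
send_rows(
  plan=[
    {"linear":[0.032,0.001,0],"delta_rot":[-1,0,0],"fingers":0.085},
    {"linear":[0.032,0.001,0],"delta_rot":[0,0,0],"fingers":0.085},
    {"linear":[0.032,0.001,0],"delta_rot":[0,0,0],"fingers":0.085},
    {"linear":[0.032,0.001,0],"delta_rot":[0,0,0],"fingers":0.085},
    {"linear":[0.032,0.001,0],"delta_rot":[0,0,0],"fingers":0.085},
    {"linear":[0.032,0.001,0],"delta_rot":[0,0,0],"fingers":0.085},
    {"linear":[0.032,0.001,0],"delta_rot":[0,0,0],"fingers":0.085},
    {"linear":[0.032,0,0],"delta_rot":[0,0,0],"fingers":0.085},
    {"linear":[0.02,0,0],"delta_rot":[0,0,0],"fingers":0.085},
    {"linear":[0,0,0],"delta_rot":[0,0,0],"fingers":0.085},
  ],
)

```text
clock: 4.08
position: [0.4419, -0.1958, 0.2609]
ee_rot: [-0.002, 0.822, -0.57, 0.005]
contact_force: [-0.1, 0.1, -0.2]
width: 0.0847
```

```bash
python3 rel.py
python3 - <<'E'
from fit import *
c=manip.camera_info("wrist"); im=manip.get_image("wrist"); 
pr=lambda v:cv2.projectPoints(np.array([W(p,v)]),np.array(c["rvec"],float),np.array(c["tvec"],float),np.array(c["K"],float),None)[0].ravel().round(1)
im=im[:,:,::-1].copy()
for v in [knob(p[3]),(X,Y,T),(X,-Y,T),(-X,Y,T),(-X,-Y,T)]:
    u=pr(v);print(u);cv2.drawMarker(im,tuple(int(a) for a in u),(0,255,0),0,12)
cv2.imwrite("pics/w1.png",im)
E
```

```text
t 4.08 pos [ 0.4419 -0.1958  0.2609] F [-0.1  0.1 -0.2] w 0.08472102086483271
q 0.113 shift tool [-0.0011  0.002   0.112 ] rot deg [-0.5 -0.4  1.7] qpos [-0.56  0.13  1.69  0.    1.31  0.65]
t 4.08 pos [ 0.4419 -0.1958  0.2609] F [-0.1  0.1 -0.2] w 0.08472102086483271
q 0.8 shift tool [ 0.0014 -0.0742  0.0855] rot deg [-0.5 -0.4  1.7] qpos [-0.56  0.13  1.69  0.    1.31  0.65]
[319.5 203.9]
[279.2  36.1]
[368.1  39.3]
[280.  181.8]
[358.3 184.1]
```

View pics/w1.png

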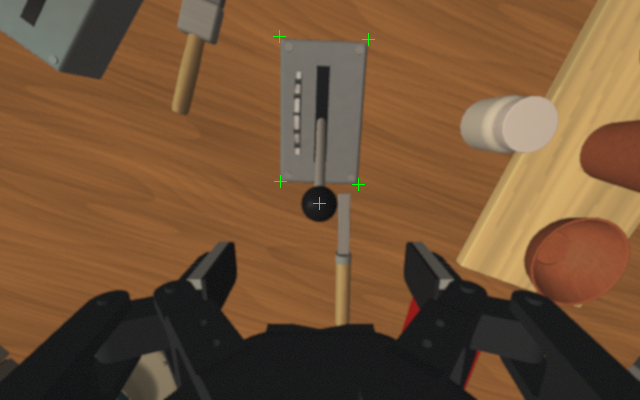

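The wrist view confirms the fit: the knob at (319,204) is on its predicted pixel. A red part shows behind the right finger, so I check its distance before descending.

Run:
```python
from fit import *
P=[];u=[(299,99),(283,354)]
for n in("scene","side"):
    c=ci[n];P.append(np.array(c["K"])@np.c_[cv2.Rodrigues(np.array(c["rvec"],float))[0],np.array(c["tvec"]).ravel()])
h=cv2.triangulatePoints(P[0],P[1],np.array(u[0],float),np.array(u[1],float)).ravel();k=h[:3]/h[3];d=k-W(p,knob(p[3]))
c,s=np.cos(p[2]),np.sin(p[2]);print("red knob",k.round(3),"in box axes rel. knob",round(c*d[0]+s*d[1],3),round(-s*d[0]+c*d[1],3))
```

```text
red knob [ 0.176 -0.463  0.131] in box axes rel. knob -0.336 -0.168
```

The red knob is more than 0.35 m away, so the way down is clear.

Call:
send_rows(
  plan=[
    {"linear":[-0.001,0.002,0.02],"delta_rot":[0,0,1.7],"fingers":0.085},
    {"linear":[0,0,0.025],"delta_rot":[0,0,0],"fingers":0.085},
    {"linear":[0,0,0.025],"delta_rot":[0,0,0],"fingers":0.085},
    {"linear":[0,0,0.025],"delta_rot":[0,0,0],"fingers":0.085},
    {"linear":[0,0,0.014],"delta_rot":[0,0,0],"fingers":0.085},
    {"linear":[0,0,0],"delta_rot":[0,0,0],"fingers":0.085},
  ],
)

```text
clock: 4.63
position: [0.4384, -0.1879, 0.1503]
ee_rot: [-0.004, 0.816, -0.578, 0.005]
contact_force: [-0.8, 0.2, -0.7]
width: 0.0848
```

```bash
python3 rel.py
```

```text
t 4.63 pos [ 0.4384 -0.1879  0.1503] F [-0.8  0.2 -0.7] w 0.08480469312626483
q 0.113 shift tool [0.0083 0.0004 0.0015] rot deg [-0.7 -0.2  0.6] qpos [-0.56  0.21  1.88  0.01  1.04  0.67]
t 4.63 pos [ 0.4384 -0.1879  0.1503] F [-0.8  0.2 -0.7] w 0.08480469312626483
q 0.8 shift tool [ 0.0091 -0.076  -0.0248] rot deg [-0.7 -0.2  0.6] qpos [-0.56  0.21  1.88  0.01  1.04  0.67]
```

Call:
send_rows(
  plan=[
    {"linear":[0.008,0,0.001],"delta_rot":[-0.7,0,0],"fingers":0.085},
    {"linear":[0,0,0],"delta_rot":[0,0,0],"fingers":0.05},
    {"linear":[0,0,0],"delta_rot":[0,0,0],"fingers":0.028},
    {"linear":[0,0,0],"delta_rot":[0,0,0],"fingers":0.028},
    {"linear":[0,0,0],"delta_rot":[0,0,0],"fingers":0.028},
    {"linear":[0,0,0],"delta_rot":[0,0,0],"fingers":0.028},
    {"linear":[0,0,0],"delta_rot":[0,0,0],"fingers":0.028},
  ],
  force=25,
)

```text
clock: 5.22
position: [0.4434, -0.1952, 0.154]
ee_rot: [0.001, 0.817, -0.576, 0.005]
contact_force: [0.8, 0.5, -5.2]
width: 0.0304
```

```bash
python3 rel.py
```

```text
t 5.22 pos [ 0.4434 -0.1952  0.154 ] F [ 0.8  0.5 -5.2] w 0.030391405937562038
q 0.113 shift tool [-0.0003  0.0027  0.0052] rot deg [-0.2 -0.5  0.9] qpos [-0.56  0.22  1.86 -0.    1.05  0.67]
t 5.22 pos [ 0.4434 -0.1952  0.154 ] F [ 0.8  0.5 -5.2] w 0.030391405937562038
q 0.8 shift tool [ 0.0011 -0.0735 -0.0217] rot deg [-0.2 -0.5  0.9] qpos [-0.56  0.22  1.86 -0.    1.05  0.67]
```

The pads grip about 5 mm above the ball's centre (width 30.4 mm against 32 mm). I open a little, go lower and regrip.

Call:
send_rows(
  plan=[
    {"linear":[0,0,0],"delta_rot":[0,0,0],"fingers":0.045},
    {"linear":[0,0,0],"delta_rot":[0,0,0],"fingers":0.045},
    {"linear":[0,0.002,0.006],"delta_rot":[0,0,0],"fingers":0.045},
    {"linear":[0,0,0],"delta_rot":[0,0,0],"fingers":0.028},
    {"linear":[0,0,0],"delta_rot":[0,0,0],"fingers":0.028},
    {"linear":[0,0,0],"delta_rot":[0,0,0],"fingers":0.028},
    {"linear":[0,0,0],"delta_rot":[0,0,0],"fingers":0.028},
  ],
)

```text
clock: 5.8
position: [0.4412, -0.1961, 0.1484]
ee_rot: [0.001, 0.817, -0.576, 0.005]
contact_force: [-0.1, -0.9, 1.2]
width: 0.0304
```

```bash
python3 rel.py
```

```text
t 5.8 pos [ 0.4412 -0.1961  0.1484] F [-0.1 -0.9  1.2] w 0.03041456308511748
q 0.113 shift tool [-0.0003  0.0003 -0.0004] rot deg [-0.3 -0.6  0.9] qpos [-0.56  0.22  1.87 -0.    1.04  0.67]
t 5.8 pos [ 0.4412 -0.1961  0.1484] F [-0.1 -0.9  1.2] w 0.03041456308511748
q 0.8 shift tool [ 0.0011 -0.0759 -0.0272] rot deg [-0.3 -0.6  0.9] qpos [-0.56  0.22  1.87 -0.    1.04  0.67]
```

Call:
send_rows(
  plan=[
    {"linear":[0,-0.0067,-0.005],"delta_rot":[0,0,0],"fingers":0.028},
    {"linear":[0,-0.0067,-0.0045],"delta_rot":[0,0,0],"fingers":0.028},
    {"linear":[0,-0.0073,-0.004],"delta_rot":[0,0,0],"fingers":0.028},
    {"linear":[0,-0.0073,-0.0036],"delta_rot":[0,0,0],"fingers":0.028},
    {"linear":[0,-0.0077,-0.003],"delta_rot":[0,0,0],"fingers":0.028},
    {"linear":[0,-0.0077,-0.0026],"delta_rot":[0,0,0],"fingers":0.028},
    {"linear":[0,-0.008,-0.002],"delta_rot":[0,0,0],"fingers":0.028},
  ],
)

```text
clock: 6.38
position: [0.4913, -0.1792, 0.1735]
ee_rot: [0.005, 0.818, -0.576, 0.004]
contact_force: [-0.3, -4.2, -3.8]
width: 0.0306
```

```bash
python3 rel.py
```

```text
t 6.38 pos [ 0.4913 -0.1792  0.1735] F [-0.3 -4.2 -3.8] w 0.030572896966169813
q 0.113 shift tool [-0.0016  0.053   0.0249] rot deg [ 0.2 -0.6  0.9] qpos [-0.48  0.26  1.75 -0.01  1.13  0.76]
t 6.38 pos [ 0.4913 -0.1792  0.1735] F [-0.3 -4.2 -3.8] w 0.030572896966169813
q 0.8 shift tool [-0.0001 -0.0229 -0.0026] rot deg [ 0.2 -0.6  0.9] qpos [-0.48  0.26  1.75 -0.01  1.13  0.76]
```

Call:
send_rows(
  plan=[
    {"linear":[0,-0.008,-0.001],"delta_rot":[0,0,0],"fingers":0.028},
    {"linear":[0,-0.008,-0.001],"delta_rot":[0,0,0],"fingers":0.028},
    {"linear":[0,-0.006,0],"delta_rot":[0,0,0],"fingers":0.028},
    {"linear":[0,0,0],"delta_rot":[0,0,0],"fingers":0.028},
    {"linear":[0,0,0],"delta_rot":[0,0,0],"fingers":0.028},
  ],
)

```text
clock: 6.8
position: [0.5166, -0.1707, 0.1763]
ee_rot: [0.005, 0.818, -0.575, 0.004]
contact_force: [-1.1, -3.5, -1.5]
width: 0.0303
```

```bash
python3 rel.py
```

```text
t 6.8 pos [ 0.5166 -0.1707  0.1763] F [-1.1 -3.5 -1.5] w 0.030314096950827523
q 0.113 shift tool [-0.0024  0.0797  0.0278] rot deg [ 0.2 -0.8  1.1] qpos [-0.44  0.28  1.7  -0.01  1.15  0.79]
t 6.8 pos [ 0.5166 -0.1707  0.1763] F [-1.1 -3.5 -1.5] w 0.030314096950827523
q 0.8 shift tool [-0.0007  0.0037  0.0003] rot deg [ 0.2 -0.8  1.1] qpos [-0.44  0.28  1.7  -0.01  1.15  0.79]
```

Over by 3.7 mm (0.03 rad). I correct that, open, and go straight up.

Call:
send_rows(
  plan=[
    {"linear":[0,0.003,0],"delta_rot":[0,0,0],"fingers":0.028},
    {"linear":[0,0,0],"delta_rot":[0,0,0],"fingers":0.028},
    {"linear":[0,0,0],"delta_rot":[0,0,0],"fingers":0.075},
    {"linear":[0,0,0],"delta_rot":[0,0,0],"fingers":0.075},
    {"linear":[0,0,0],"delta_rot":[0,0,0],"fingers":0.075},
    {"linear":[0,0,0],"delta_rot":[0,0,0],"fingers":0.075},
    {"linear":[0,0,-0.015],"delta_rot":[0,0,0],"fingers":0.075},
    {"linear":[0,0,-0.025],"delta_rot":[0,0,0],"fingers":0.075},
    {"linear":[0,0,-0.025],"delta_rot":[0,0,0],"fingers":0.075},
    {"linear":[0,0,-0.025],"delta_rot":[0,0,0],"fingers":0.075},
    {"linear":[0,0,0],"delta_rot":[0,0,0],"fingers":0.075},
  ],
)

```text
clock: 7.72
position: [0.5119, -0.166, 0.2693]
ee_rot: [0.0, 0.817, -0.576, 0.0]
contact_force: [1.0, 0.1, 0.8]
width: 0.0748
```

```bash
python3 rel.py|head -1
python3 - <<'E'
from fit import *
o=[]
for n,b in(("wrist",None),("side",None)):
    c=manip.camera_info(n); im=manip.get_image(n)[:,:,::-1].copy()
    u=cv2.projectPoints(np.array([W(p,knob(.8))]),np.array(c["rvec"],float),np.array(c["tvec"],float),np.array(c["K"],float),None)[0].ravel();print(n,u.round(1))
    if n=="side": im=cv2.resize(im[120:280,280:410],None,fx=2.5,fy=2.5); o.append(im)
    else: o.append(im[:,160:480])
cv2.imwrite("pics/end.png",np.hstack(o))
E
```

```text
t 7.72 pos [ 0.5119 -0.166   0.2693] F [1.  0.1 0.8] w 0.07477017092365025
wrist [327.5 209.2]
side [363.1 175.6]
```

View pics/end.png

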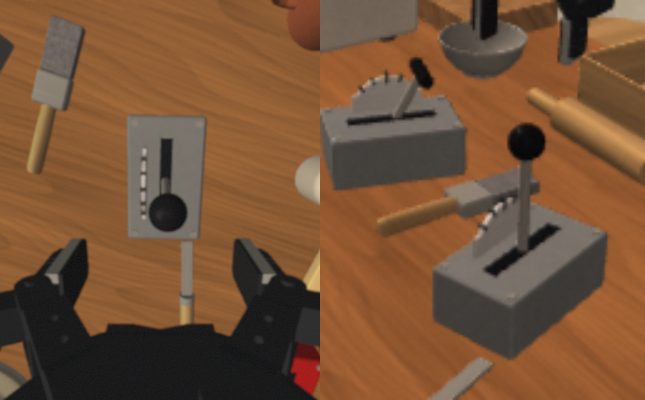

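The knob is at wrist (328,212) against (327.5,209) predicted for upright, and at side (362,177) against (363,176). The crossbar is still at side (320,149), and the gripper is clear above.

```bash
python3 -c "
from rig import manip;print(manip.sign_off())"
```

```text
the job is handed in; nothing more can be done
None
```

The long speed lever on the grey box now stands upright at about 0.8 rad, and I've let go of it and handed the job in at about 7.7 s on the robot's clock. The sign-off gives no verdict.

I found the box and lever angle (about 0.11 rad at the start) from the two fixed cameras and confirmed them with the wrist camera. I pinched the ball across the box's y, led it along its arc, released it and backed straight up.

- **Lever angle:** the knob shows within about 3 px of where an upright lever should be in both the wrist and side views. That is an error of roughly 0.03 rad, against the 0.18 rad allowed.
- **Direction lever:** the crossbar is at the same side-view pixel (320,149) as at the start.
- **Contact:** the gripper stands well above the knob, and the force reading is down to noise, about 1 N.
- **Mended on the way:** the first pinch was about 5 mm too high, so I regripped. The lever also overshot by about 4 mm, which I corrected before letting go.

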